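Push a rack past the washer's spring gate

ROBOT

A 7-joint arm with a two-finger parallel gripper is mounted at the origin on the work surface. World frame = base frame: x ahead of the robot, y to its left, z up, the work surface at z = 0. Lengths are in m, angles in rad, forces in N, time in s.
With the tool pointing down it reaches from about 0.35 to 0.9 m from the base axis. Payload 7.2 kg.
Tool frame: the origin (TCP) lies midway between the tips of the shut fingers; the grasp point (between the pads) lies 19 mm behind it; z points along the fingers, y is the direction in which the jaws open and shut (so a half turn about z gives the same grasp; the last joint's range is limited). The gripper opens to 85 mm and grips with 20 to 120 N. Pads are 22 mm wide; open, the fingers measure 114 mm over their backs; the gripper's body (76 mm by 85 mm) begins 54 mm behind the grasp point. The pads swing forward as they close: fully open they stand 13 mm farther back than shut.
Start: joints at [-1.385, 0.411, -0.013, 1.596, 0.006, 1.134, -0.082], TCP at [0.157, 0.605, 0.206] pointing down, gripper open.
Joint ranges: [-2.95, 2.95], [-0.29, 1.99], [-1.47, 1.44], [0.14, 2.54], [-1.03, 4.17], [0.13, 1.85], [-2.86, 2.86]. Speed limits (rad/s): [2.39, 2.39, 3.01, 3.01, 3.14, 3.14, 3.14].

INTERFACE

Orientations are given as a unit quaternion [x, y, z, w].
In Python, from cell import r gives the robot as it stands. The module is installed in compiled form; this text tells all that it offers.
- The arm moves only by the shell command python3 -m crank 'ROWS'. ROWS is JSON, a list that holds one entry, the list of rows, each a list of 5 numbers: the shift along the tool's x, y, z normalised to -1 to 1, where 1 is 0.5 m, then the turn about the tool's z normalised to -1 to 1, where 1 is pi/2 rad, then the opening, from -1 (shut) to 1 (fully open). In form: [[[x, y, z, roll, fingers], ...]]. A call has 1 to 5 rows; each row is the pose to reach, as a shift and turn from the pose commanded when the call began, along the tool's axes at that moment; what a row does not reach only later rows make up. A row lasts 1/8 s, in which the tool goes at most 62.5 mm and 10.7 degrees, less where a joint would pass 70% of its speed; a pose out of reach is approached as far as the arm can. A call with a number of a shift or a turn outside -1 to 1 is refused whole. A call with a gripper value outside its range is refused whole. The fingers move at their own pace and stop on an object; the grip force is fixed at half the most. Time passes only in rows, so rows that repeat a pose let the fingers close. It gives the time, the measured TCP pose, the force and the opening at its end, in the units of the state.
- r.sense(): the state, without advancing time (a new reading comes with each control period).
- r.snapshot(name): name is "scene" or "top" or "wrist"; returns the picture (420x560x3 uint8, blue, green, red); there is no depth.
- r.get_calibration(name): a dict with "K" (3x3 intrinsics, pixels), "origin" and "attitude" of the camera in the world; the wrist camera has in their place "tool_from_camera" (4x4, takes a point from camera to tool coordinates, whose origin is the TCP and whose axes are the flange's). Camera axes: x right, y down, z forward; pixel columns grow to the right and rows downward; lengths in m; the calibration is good to about 2 mm. A picture is of the moment at which its call begins: read the wrist's pose just before it. get_calibration takes no time and is no camera call.
- r.sign_off(): hands the job in, once; it reports no verdict.
Trained networks look in the newest picture that a camera, given by its name, has taken for a name from the list of things; names that differ only in an ending like _2 or _b are one class to them, and where a whole thing is asked for, a point or a joint stands for the part that bears it (a point fixed in the world has none). Each returns a list of dicts, best first, with "p" (0 to 1); they miss things now and then, are a little off and sometimes report something else, mostly with a low value. They report only what shows in the picture. A call takes as long as a camera call. They do not tell look-alikes from the thing itself.
- r.look_for(camera, thing): "at" ([x, y, z] in m, in the coordinates of the camera as it stood for that picture, good to about 4 mm: the middle of the surface that is visible of it).
- r.pinpoint(camera, thing): "at" ([x, y, z] in m, in the coordinates of the camera as it stood for that picture, good to about 4 mm: a listed point, or the origin of a listed thing).
The state is a dict: "time": time; "q": joint angles; "qd": joint speeds; "effort": joint torques, N m; "tcp_pos": TCP position; "ee_rot": TCP orientation; "contact_force": force on the tool from outside, world axes, zero at the start; "moment": the same for the moment, N m; "grip_width": finger opening in m.
Only numpy, scipy, OpenCV 4.12 (cv2) and the standard library are available. Lean on these libraries where they do the work, as an engineer would, in place of code of your own. Each camera call takes 0.05 s, during which the arm holds its last target. There are 200 camera calls.

TASK

Load the blue rack of brass bushes into the bay at the mouth of the parts washer: press the yellow hand bar beside the chute down with one fingertip, so that the spring gate is held below the chute floor, and with the other fingertip gently push the rack along the chute past the gate. Keep the bar down until the whole rack is past, so that the gate never comes up under it, then let go so that the gate springs fully up behind the rack. Do not grip or lift anything, and leave the other things on the bench where they are.

Things in the scene. Friction and masses are not known exactly. Their poses are not given: they have to be found in the camera images.
- chute: Blue parts washer with its steel feed chute, fixed. Origin on the bench below the middle of the gate slot; x along the feed (to the washer), z up, y left of the feed; the robot is on the -y side. Chute floor 65 mm above the bench, 80 mm wide inside, open on top, x = -235 to 100; walls 3 mm thick, 22 mm above the floor. Slot through floor and walls at x = -7 to 7.
- mouth (a point): Middle of the stop plate in the washer's mouth, at floor level, chute x = 125 mm: the rack's front can go no further, so its rear end can be at most 35 mm past the gate's middle. The washer's housing (252 mm high, 300 wide, 300 long) begins 25 mm before it, at chute x = 100; its mouth is 92 mm wide, 70 mm high above the floor.
- gate (a joint): Angle of the spring gate, rad: a yellow blade 6 mm thick across the chute at chute x = 0. 0: closed, sprung up (28 mm above the floor at the robot-side wall, 9 mm at the far one); grows as the hand bar is pressed; 0.25: flush with the floor; 0.34: stop, below the floor. Hold above 0.26 while the rack is over it. About 2.5 N on the bar starts it, 5.5 N holds it at the stop; released, it shuts.
- gate_hinge (a point): A point on the gate's hinge shaft, at chute x = 0, y = 75 mm, level with the chute floor. The shaft runs along chute x beyond the far wall, in two blocks up to 13 mm above floor level. Gate blade, arm and hand bar turn about it as one piece.
- bar (a point): Middle of the top of the yellow hand bar, 28 mm wide, parallel to the chute outside its robot-side wall, reaching 130 mm either way (chute x -210 to 50). Closed: chute y = -60, top 128 mm above the bench; gate flush (0.25): y = -72, 93 mm; stop (0.34): y = -74, 80 mm. Press it anywhere; a fingertip can slide along it. x axis along the chute.
- rack_center (a point): Middle of the blue rack, 22 mm above its underside. 90 mm long (x, along the feed), 70 wide (y), 44 high, about 0.45 kg: a base, an upright plate 5 mm thick over the full width at each end, six brass bushes 38 mm high between. It stands loose on the chute floor before the gate. Push on its rear plate; it slides easily.
- degreaser_center (a point): Middle of a loose white bottle with a blue label and red cap, 60 mm diameter, 160 mm high. To be left alone.
- tub_mid (a point): Middle of a loose white plastic tub, 90 mm diameter, 60 mm high. To be left alone.
- tin_mid (a point): Middle of a loose green paint tin, 76 mm diameter, 75 mm high. To be left alone.
- wrench_mid (a point): Near the middle of a loose steel wrench, 170 mm long, lying on the bench. To be left alone.
Things that resemble listed ones, but are neither listed nor needed, are in the scene too. What is meant by the part that bears rack_center is not orange, and is the smaller of those in its own colour.

How it is judged:
On the way, in this order (a step that is already met when the one before it is completed fails the run):
1. a finger holds the gate down while the rack is still before it (value of joint gate above 0.26 rad and contact force between the fingers and gate above 0.5 N and x of rack_center in the frame of chute below -0.045 m), for 0.2 s.
2. the rack is over the gate, which a finger still holds down (value of joint gate above 0.26 rad and contact force between the fingers and gate above 0.5 N and x of rack_center in the frame of chute between -0.025 and 0.04 m), for 0.2 s.
At the end, for the whole second after the job is handed in: The rack stands flat in the chute wholly past the gate (its rear end 3 to 39 mm past the gate's middle), at rest, and the gate is fully up behind it (joint below 0.02 rad) (x of rack_center in the frame of chute between 0.048 and 0.084 m and y of rack_center in the frame of chute between -0.012 and 0.012 m and angle between rack_center's own z axis and vertical below 0.06 rad and height (world z) of rack_center below 0.092 m and value of joint gate below 0.02 rad and linear speed of rack below 0.02 m/s); the robot touches nothing.
It fails at once if the gate comes up under the rack, or the rack is forced over it (x of rack_center in the frame of chute between -0.044 and 0.044 m and value of joint gate below 0.26 rad).
It fails at once if the rack is lifted off the chute floor (height (world z) of rack_center above 0.097 m).
It fails at once if the rack is tipped (angle between rack_center's own z axis and vertical above 0.2 rad).
It fails at once if the rack is pushed roughly (more than 30 N) (contact force between the fingers and rack above 30 N).
It fails at once if another thing on the bench is disturbed (distance of any of degreaser_center, tub_mid, tin_mid, wrench_mid from where it was at the start of the episode above 0.02 m).
It also fails if it takes over 48 s, if anything falls off the work surface, if the arm or the gripper's body presses on something with over 40 N, if the wrist force passes 120 N, or if a joint passes its speed limit or range.

## Working session

There is one attempt and no reset: what is moved stays moved. The work goes in short steps, Python scripts to look and compute and a shell command to move; the robot and the scene stay as the last step left them, time stands still between calls to the robot, and variables do not carry over. Pictures are saved under pics/ and viewed, about 8 in all and at most 12, crops included, and the job is handed in when it is done.

```bash
mkdir -p pics; cat > h.py <<'E'
import numpy as np, cv2
from scipy.spatial.transform import Rotation as R
from cell import r
def cam(n):
    c=r.get_calibration(n)
    if n=="wrist":
        s=r.sense(); T=np.eye(4); T[:3,:3]=R.from_quat(s["ee_rot"]).as_matrix(); T[:3,3]=s["tcp_pos"]
        return np.array(c["K"]),T@np.array(c["tool_from_camera"])
    T=np.eye(4); a=np.array(c["attitude"]); T[:3,:3]=a if a.shape==(3,3) else R.from_quat(a).as_matrix(); T[:3,3]=c["origin"]
    return np.array(c["K"]),T
def snap(n,f=None):
    K,T=cam(n); im=r.snapshot(n)
    if f: cv2.imwrite("pics/"+f,im)
    return K,T,im
def find(n,T,K,t,fn="pinpoint",k=3):
    for d in getattr(r,fn)(n,t)[:k]:
        a=np.array(d["at"]); w=T[:3,:3]@a+T[:3,3]; u=K@a; print(n,t,fn,round(d["p"],2),w.round(4),(u[:2]/u[2]).round())
E
python3 - <<'E'
from h import *
s=r.sense(); print(s)
for n in("scene","top"):
    K,T,im=snap(n,n+"0.png")
    for t in "chute mouth gate_hinge bar rack_center degreaser_center tub_mid tin_mid wrench_mid".split(): find(n,T,K,t)
a,b=[cv2.imread(f"pics/{n}0.png") for n in("scene","top")]
print(T)
E
```

```text
{'time': 0.0, 'q': array([-1.3851827 ,  0.41191782, -0.01270095,  1.59704187,  0.00557729,
        1.13427787, -0.08217139]), 'qd': array([-0.00026358, -0.00040107, -0.00077434, -0.00099245,  0.00068882,
        0.00174957, -0.00106115]), 'effort': array([ 1.41914865e-03, -6.00629282e+01,  6.82636108e-01, -2.99410129e+01,
        1.38118476e-02,  1.08724373e-02, -7.23821898e-06]), 'tcp_pos': array([0.15684454, 0.60445381, 0.20544287]), 'ee_rot': array([ 1.26549797e-01,  9.91959929e-01, -8.03053824e-04, -5.31724633e-05]), 'contact_force': array([-0.40943223, -0.31013511, -1.0518717 ]), 'moment': array([ 0.04183158, -0.00014302, -0.02662309]), 'grip_width': 0.08529967116476385}
scene chute pinpoint 0.93 [ 0.6154 -0.0313  0.0023] [228. 247.]
scene mouth pinpoint 0.68 [ 0.5946 -0.1585  0.0667] [166. 229.]
scene mouth pinpoint 0.37 [ 6.154e-01 -3.500e-02 -3.000e-04] [227. 248.]
scene gate_hinge pinpoint 0.88 [ 0.6889 -0.0466  0.0646] [220. 257.]
scene bar pinpoint 0.85 [0.5609 0.0562 0.1269] [261. 187.]
scene rack_center pinpoint 0.95 [0.7798 0.2389 0.0198] [364. 288.]
scene rack_center p
[... 720 characters left out ...]
32  0.0491 0.0901] [307. 204.]
top rack_center pinpoint 0.71 [0.4372 0.3782 0.0826] [166. 284.]
top rack_center pinpoint 0.63 [ 0.8317 -0.0131  0.0309] [330. 131.]
top degreaser_center pinpoint 0.71 [0.4375 0.3796 0.0799] [165. 284.]
top tub_mid pinpoint 0.92 [0.54   0.3751 0.031 ] [173. 242.]
top tin_mid pinpoint 0.61 [0.6339 0.339  0.0373] [189. 204.]
top wrench_mid pinpoint 0.92 [ 4.203e-01  1.010e-01 -3.000e-04] [283. 293.]
[[ 1.53180066e-02 -9.88673360e-01  1.49299518e-01  4.36602318e-01]
 [-9.99878125e-01 -1.55965413e-02 -6.94879424e-04  1.19716945e-01]
 [ 3.01556488e-03 -1.49270678e-01 -9.88791773e-01  1.32553048e+00]
 [ 0.00000000e+00  0.00000000e+00  0.00000000e+00  1.00000000e+00]]
```

View pics/scene0.png

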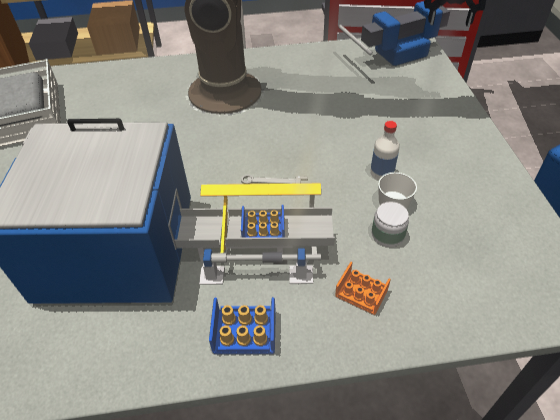

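View pics/top0.png

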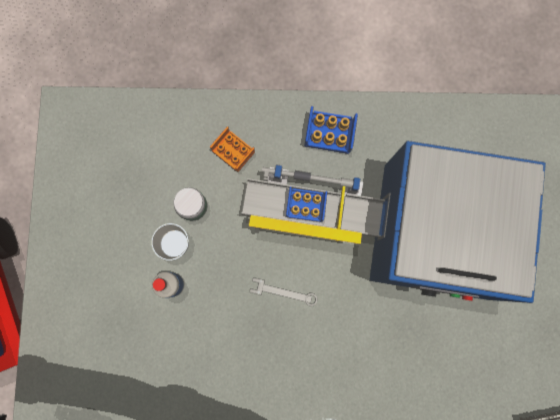

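The pictures show three racks:
- Orange, scene (364,288).
- Large blue on the bench, scene (244,325).
- Small blue in the chute, scene (261,223).

The one in the chute fits: it isn't orange, it's the smaller of the blue ones, and its z of 0.089 puts it at about chute x = -0.082. The feed runs along world (-0.156,-0.988). I'll move above the chute behind the rack and use the wrist camera as the confirming crop.

```bash
python3 -m crank '[[[-0.56,-0.34,-0.2,0.58,0.3],[-0.56,-0.34,-0.2,0.58,0.3],[-0.56,-0.34,-0.2,0.58,0.3],[-0.56,-0.34,-0.2,0.58,0.3],[-0.56,-0.34,-0.2,0.58,0.3]]]'
cat >> h.py <<'E'
C=[0.6165,-0.0333,np.radians(9.0)]
def ch(p): # world->chute
    x=np.array([-np.sin(C[2]),-np.cos(C[2])]); y=np.array([np.cos(C[2]),-np.sin(C[2])]); d=np.array(p[:2])-C[:2]
    return np.array([d@x,d@y,p[2]])
def plan(cx,cy,z):
    s=r.sense(); M=R.from_quat(s["ee_rot"]).as_matrix()
    x=np.array([-np.sin(C[2]),-np.cos(C[2])]); y=np.array([np.cos(C[2]),-np.sin(C[2])])
    w=np.r_[np.array(C[:2])+cx*x+cy*y,z]; l=M.T@(w-s["tcp_pos"])
    a=np.arctan2(M[1,1],M[0,1])-np.arctan2(y[1],y[0])
    print("t",round(s["time"],2),"tcp chute",ch(s["tcp_pos"]).round(4),"F",s["contact_force"].round(1),"w",round(s["grip_width"],4),"tilt",M[:,2].round(3))
    print("norm shift",(l/0.5).round(3),"roll",round(a/(np.pi/2),3))
E
python3 -c "
from h import *
plan(-0.165,-0.035,0.30)"
```

```text
time: 1.62
tcp_pos: [0.3664, 0.3892, 0.2984]
ee_rot: [0.552, 0.834, 0.0, -0.0]
contact_force: [1.3, 0.2, -0.4]
grip_width: 0.0555
t 1.62 tcp chute [-0.3781 -0.3131  0.2984] F [ 1.3  0.2 -0.4] w 0.0555 tilt [ 0.     0.001 -1.   ]
norm shift [-0.656  0.246 -0.003] roll 0.355
```

```bash
python3 -m crank '[[[-0.656,0.246,0,0.355,0.3],[-0.656,0.246,0,0.355,0.3],[-0.656,0.246,0,0.355,0.3],[-0.656,0.246,0,0.355,0.3],[-0.656,0.246,0,0.355,0.3]]]'
python3 -c "
from h import *
plan(-0.165,-0.035,0.30)"
```

```text
time: 2.25
tcp_pos: [0.5828, 0.164, 0.2978]
ee_rot: [0.758, 0.652, 0.0, -0.0]
contact_force: [-0.1, 0.8, -0.1]
grip_width: 0.0555
t 2.25 tcp chute [-0.1896 -0.0642  0.2978] F [-0.1  0.8 -0.1] w 0.0555 tilt [ 0.001  0.001 -1.   ]
norm shift [-0.05   0.058 -0.004] roll 0.004
```

```bash
python3 -m crank '[[[-0.05,0.058,0,0.004,0.3],[-0.05,0.058,0,0.004,0.3],[-0.05,0.058,0,0.004,0.3]]]'
python3 - <<'E'
from h import *
plan(-0.165,-0.035,0.30)
K,T,im=snap("wrist","w1.png")
for t in "chute mouth gate_hinge bar rack_center".split(): find("wrist",T,K,t,k=2)
E
```

```text
time: 2.62
tcp_pos: [0.6061, 0.1368, 0.2973]
ee_rot: [0.761, 0.649, -0.0, -0.0]
contact_force: [-0.4, 1.1, -0.9]
grip_width: 0.0556
t 2.62 tcp chute [-0.1664 -0.0368  0.2973] F [-0.4  1.1 -0.9] w 0.0556 tilt [-0.001  0.    -1.   ]
norm shift [-0.003  0.004 -0.005] roll -0.0
wrist chute pinpoint 0.59 [ 0.6182 -0.0309  0.0042] [311. 270.]
wrist mouth pinpoint 0.88 [ 0.5991 -0.1576  0.0713] [313. 372.]
wrist bar pinpoint 0.94 [0.5674 0.0556 0.1272] [263. 260.]
wrist rack_center pinpoint 0.86 [0.7831 0.2359 0.0249] [419.  61.]
wrist rack_center pinpoint 0.76 [0.6319 0.0493 0.085 ] [318. 241.]
```

View pics/w1.png

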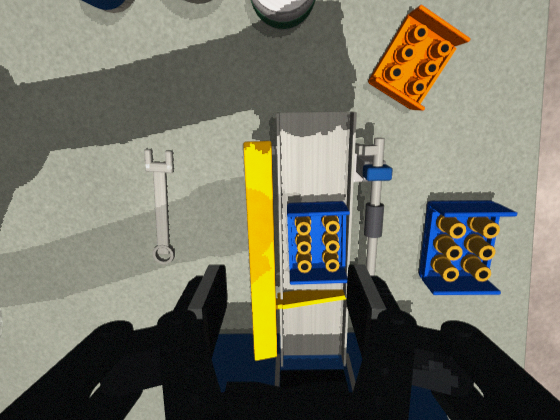

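The picture confirms the target: the small blue rack stands in the chute at (318,241), clear of its look-alikes at (460,245) and (419,61), and the chute behind it is empty. Now I'll come down onto the bar behind the rack.

```bash
python3 -m crank '[[[0,0.004,0.1,0,0.3],[0,0.004,0.2,0,0.3],[0,0.004,0.28,0,0.3],[0,0.004,0.31,0,0.3],[0,0.004,0.31,0,0.3]]]'
python3 - <<'E'
from h import *
plan(-0.165,-0.035,0.085)
K,T,im=snap("wrist","w2.png")
for t in "chute mouth bar rack_center".split(): find("wrist",T,K,t,k=2)
E
```

```text
time: 3.55
tcp_pos: [0.6083, 0.136, 0.1424]
ee_rot: [0.761, 0.649, -0.0, -0.0]
contact_force: [-0.4, -0.2, 1.0]
grip_width: 0.0556
t 3.55 tcp chute [-0.1659 -0.0345  0.1424] F [-0.4 -0.2  1. ] w 0.0556 tilt [-0.001 -0.    -1.   ]
norm shift [-0.002 -0.001  0.115] roll -0.0
wrist bar pinpoint 0.56 [0.5658 0.0536 0.1298] [242. 367.]
wrist rack_center pinpoint 0.82 [0.6297 0.0499 0.0826] [330. 316.]
wrist rack_center pinpoint 0.59 [ 0.8371 -0.014   0.0301] [546. 311.]
```

View pics/w2.png

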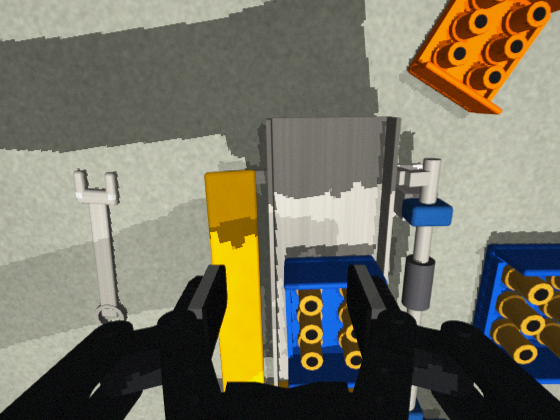

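```bash
python3 - <<'E'
from h import *
K,T=cam("wrist"); print(ch(T[:3,3]),T[:3,2].round(2))
x=np.array([-np.sin(C[2]),-np.cos(C[2])]); y=np.array([np.cos(C[2]),-np.sin(C[2])])
def pj(cx,cy,z):
    w=np.r_[np.array(C[:2])+cx*x+cy*y,z]; u=K@(T[:3,:3].T@(w-T[:3,3])); return (u[:2]/u[2]).round()
for n,p in dict(tipR=(-.166,0,.145),tipL=(-.166,-.07,.145),tipRback=(-.177,-.007,.145),rackRL=(-.1275,-.035,.109),rackRR=(-.1275,.035,.109),wallendL=(-.235,-.04,.087),wallendR=(-.235,.04,.087),barEL=(-.21,-.074,.128),barER=(-.21,-.046,.128)).items(): print(n,pj(*p))
E
```

```text
[-0.24403519 -0.0334609   0.31258886] [-0.05 -0.3  -0.95]
tipR [347. 254.]
tipL [218. 255.]
tipRback [335. 235.]
rackRL [283. 284.]
rackRR [387. 283.]
wallendL [275. 118.]
wallendR [400. 118.]
barEL [212. 168.]
barER [263. 168.]
```

```bash
python3 -m crank '[[[0,0,0.02,0,0.3],[0,0,0.03,0,0.3],[0,0,0.03,0,0.3]]]'; python3 -m crank '[[[0,0,0.02,0,0.3],[0,0,0.03,0,0.3],[0,0,0.03,0,0.3]]]'
```

```text
time: 4.18
tcp_pos: [0.608, 0.1357, 0.1268]
ee_rot: [0.761, 0.649, -0.001, -0.0]
contact_force: [-0.0, -0.2, 0.8]
grip_width: 0.0556
time: 4.55
tcp_pos: [0.6081, 0.1357, 0.1118]
ee_rot: [0.761, 0.649, -0.001, -0.0]
contact_force: [-0.4, 0.1, -0.3]
grip_width: 0.0557
```

```bash
python3 -m crank '[[[0,0,0.015,0,0.3],[0,0,0.015,0,0.3]]]'; 
python3 - <<'E'
from h import *
plan(-0.165,-0.035,0.085)
K,T,im=snap("wrist","w3.png")
a=r.snapshot("scene")[150:270,180:350]; 
b=cv2.resize(a,None,fx=3,fy=3,interpolation=cv2.INTER_CUBIC)
c=np.zeros((780,560,3),np.uint8); c[:420]=im; c[420:780,:510]=b; cv2.imwrite("pics/c3.png",cv2.resize(c,(430,600)))
E
```

```text
time: 4.8
tcp_pos: [0.6081, 0.1358, 0.1044]
ee_rot: [0.761, 0.649, -0.0, -0.0]
contact_force: [-1.4, 0.3, -0.3]
grip_width: 0.0552
t 4.8 tcp chute [-0.1657 -0.0347  0.1044] F [-1.4  0.3 -0.3] w 0.0552 tilt [-0.001 -0.    -1.   ]
norm shift [-0.001 -0.     0.039] roll -0.001
```

View pics/c3.png

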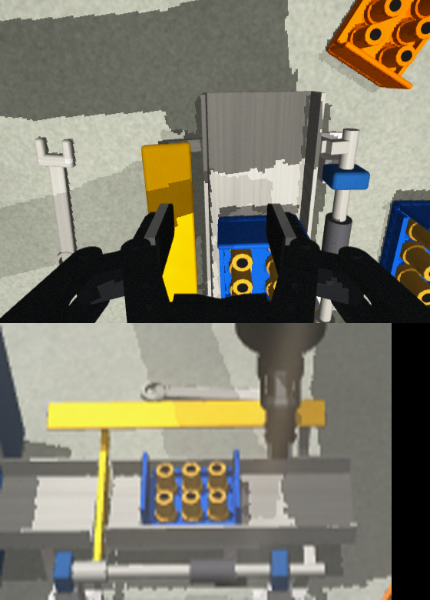

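```bash
python3 - <<'E'
from h import *
K,T=cam("wrist")
x=np.array([-np.sin(C[2]),-np.cos(C[2])]); y=np.array([np.cos(C[2]),-np.sin(C[2])])
def pj(cx,cy,z):
    w=np.r_[np.array(C[:2])+cx*x+cy*y,z]; u=K@(T[:3,:3].T@(w-T[:3,3])); return (u[:2]/u[2]).round()
for cy,z in ((-.06,.128),(-.066,.113),(-.072,.093)): print(cy,pj(-.21,cy-.014,z),pj(-.21,cy+.014,z))
for z in(.104,.11,.118,.13): print(z,[pj(-.166+d,yy,z) for d in(-.011,.011) for yy in(-.063,-.007)])
im=cv2.imread("pics/w3.png"); a=cv2.imread("pics/w3.png")[170:420,150:420]
cv2.imwrite("pics/c4.png",cv2.resize(a,None,fx=2.4,fy=2.4,interpolation=cv2.INTER_CUBIC))
E
```

```text
-0.06 [195. 184.] [259. 184.]
-0.066 [191. 177.] [249. 177.]
-0.072 [189. 169.] [242. 169.]
0.104 [array([232., 234.]), array([337., 234.]), array([234., 271.]), array([335., 270.])]
0.11 [array([231., 238.]), array([338., 238.]), array([233., 276.]), array([337., 276.])]
0.118 [array([228., 244.]), array([341., 244.]), array([230., 283.]), array([339., 283.])]
0.13 [array([224., 254.]), array([345., 254.]), array([226., 296.]), array([342., 296.])]
```

View pics/c4.png

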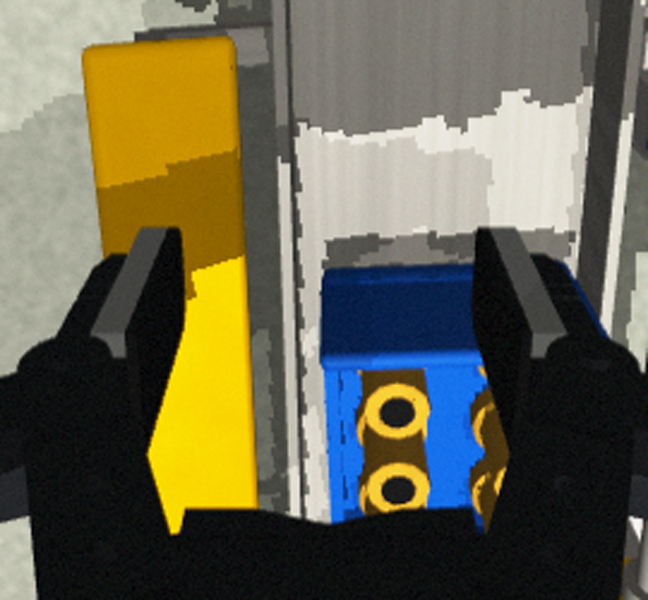

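The picture shows the tips about 30 mm behind the TCP at this opening. They're at z ≈ 0.134, inner edges at (225,266) and (348,266), so the bar hasn't been reached yet. I'll shift 6 mm outward, because the bar swings outward as it goes down, and keep descending by force.

```bash
python3 -m crank '[[[0,-0.012,0,0,0.3],[0,-0.012,0.015,0,0.3],[0,-0.012,0.015,0,0.3]]]'; python3 -m crank '[[[0,0,0.015,0,0.3],[0,0,0.015,0,0.3]]]';  python3 -m crank '[[[0,0,0.015,0,0.3],[0,0,0.015,0,0.3]]]'
```

```text
time: 5.28
tcp_pos: [0.6023, 0.1371, 0.0971]
ee_rot: [0.761, 0.649, -0.0, -0.0]
contact_force: [-1.0, 0.5, 1.9]
grip_width: 0.0552
time: 5.52
tcp_pos: [0.6026, 0.1368, 0.0895]
ee_rot: [0.761, 0.649, -0.0, -0.0]
contact_force: [-0.4, 1.1, 2.0]
grip_width: 0.0554
time: 5.78
tcp_pos: [0.6025, 0.1367, 0.082]
ee_rot: [0.761, 0.649, -0.0, -0.0]
contact_force: [-0.2, 0.9, 3.1]
grip_width: 0.0554
```

```bash
python3 -m crank '[[[0,0,0.015,0,0.3],[0,0,0.03,0,0.3],[0,0,0.03,0,0.3]]]'; python3 -m crank '[[[0,0,0.014,0,0.3],[0,0,0.014,0,0.3]]]'
python3 - <<'E'
from h import *
plan(-0.165,-0.035,0.085)
K,T,im=snap("wrist","w5.png")
x=np.array([-np.sin(C[2]),-np.cos(C[2])]); y=np.array([np.cos(C[2]),-np.sin(C[2])])
def pj(cx,cy,z):
    w=np.r_[np.array(C[:2])+cx*x+cy*y,z]; u=K@(T[:3,:3].T@(w-T[:3,3])); return (u[:2]/u[2]).round()
for cy,z in ((-.06,.128),(-.066,.113),(-.072,.093),(-.074,.08)): print(cy,pj(-.21,cy-.014,z),pj(-.21,cy+.014,z))
print(pj(-.1275,-.035,.065),pj(-.1275,-.035,.109))
for n in("scene","wrist"):
    if n=="scene": K,T,_=snap(n,"s5.png")
    else: K,T=cam(n)
    find(n,T,K,"bar",k=1);find(n,T,K,"rack_center")
a=cv2.imread("pics/s5.png")[150:290,170:350]
c=np.zeros((420,800,3),np.uint8); c[:,:400]=im[:,100:500]; c[:311,400:]=cv2.resize(a,(400,311),interpolation=cv2.INTER_CUBIC); cv2.imwrite("pics/c5.png",c)
E
```

```text
time: 6.15
tcp_pos: [0.602, 0.1367, 0.0668]
ee_rot: [0.761, 0.649, -0.001, -0.0]
contact_force: [-3.1, 0.1, 5.5]
grip_width: 0.055
time: 6.4
tcp_pos: [0.6023, 0.1367, 0.0604]
ee_rot: [0.761, 0.649, -0.0, -0.0]
contact_force: [-2.9, 1.6, 4.9]
grip_width: 0.0556
t 6.4 tcp chute [-0.1657 -0.0406  0.0604] F [-2.9  1.6  4.9] w 0.0556 tilt [-0.001 -0.    -1.   ]
norm shift [-0.001  0.011 -0.049] roll -0.001
-0.06 [178. 216.] [268. 216.]
-0.066 [174. 203.] [253. 203.]
-0.072 [175. 189.] [243. 189.]
-0.074 [180. 182.] [242. 182.]
[296. 319.] [298. 380.]
scene bar pinpoint 0.7 [0.5504 0.0593 0.0884] [263. 196.]
scene rack_center pinpoint 0.89 [0.7794 0.2372 0.0171] [363. 289.]
scene rack_center pinpoint 0.75 [ 0.8334 -0.0137  0.0325] [243. 325.]
scene rack_center pinpoint 0.66 [0.6246 0.0466 0.0872] [261. 222.]
```

View pics/c5.png

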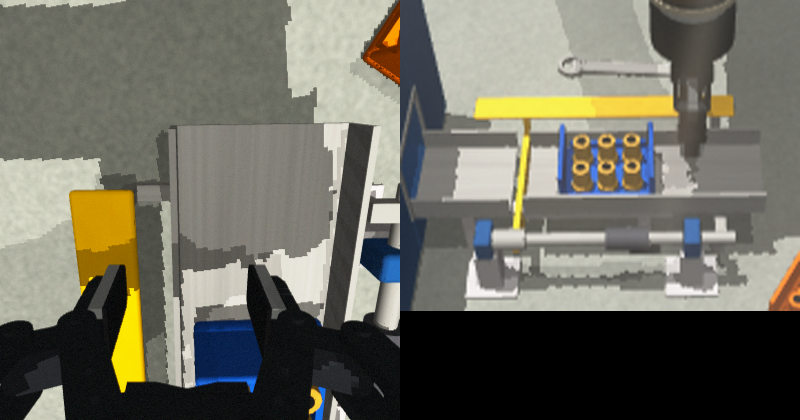

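The bar reads z ≈ 0.088 and the blade is close to flush. I'll press on to just short of the stop, in small steps, until the force rises.

```bash
python3 -m crank '[[[0,0,0.008,0,0.3],[0,0,0.008,0,0.3]]]'; python3 -m crank '[[[0,0,0.006,0,0.3],[0,0,0.006,0,0.3]]]'; python3 -m crank '[[[0,0,0.004,0,0.3],[0,0,0.004,0,0.3]]]'
python3 - <<'E'
from h import *
plan(-0.165,-0.035,0.085)
for i in range(2):
  K,T,_=snap("scene","s6.png"); find("scene",T,K,"bar",k=1)
E
```

```text
time: 6.95
tcp_pos: [0.6023, 0.1368, 0.0567]
ee_rot: [0.761, 0.649, -0.0, -0.0]
contact_force: [-3.3, 1.2, 5.6]
grip_width: 0.0557
time: 7.2
tcp_pos: [0.6022, 0.1368, 0.0537]
ee_rot: [0.761, 0.649, -0.0, -0.0]
contact_force: [-4.2, 0.9, 5.1]
grip_width: 0.0554
time: 7.45
tcp_pos: [0.6021, 0.1368, 0.0517]
ee_rot: [0.761, 0.649, -0.0, -0.0]
contact_force: [-4.9, 0.1, 6.1]
grip_width: 0.0554
t 7.45 tcp chute [-0.1658 -0.0408  0.0517] F [-4.9  0.1  6.1] w 0.0554 tilt [-0.001  0.    -1.   ]
norm shift [-0.002  0.012 -0.067] roll -0.001
scene bar pinpoint 0.82 [0.5486 0.059  0.0775] [263. 199.]
scene bar pinpoint 0.8 [0.5513 0.0586 0.0787] [263. 199.]
```

Gate is near its stop: bar z ≈ 0.078, press force ≈ 6 N. Next I'll push slowly.

```bash
python3 -m crank '[[[-0.015,0,0,0,0.3],[-0.03,0,0,0,0.3],[-0.04,0,0,0,0.3],[-0.05,0,0,0,0.3],[-0.06,0,0,0,0.3]]]'; python3 -m crank '[[[-0.01,0,0,0,0.3],[-0.02,0,0,0,0.3],[-0.03,0,0,0,0.3],[-0.04,0,0,0,0.3],[-0.05,0,0,0,0.3]]]'
python3 - <<'E'
from h import *
plan(0.009,-0.041,0.0517)
K,T,im=snap("scene","s7.png"); find("scene",T,K,"bar",k=1); find("scene",T,K,"rack_center"); 
K,T,im2=snap("top","t7.png"); find("top",T,K,"rack_center")
a=im[150:290,170:350]; b=im2[150:270,230:400]
cv2.imwrite("pics/c7.png",np.hstack([cv2.resize(a,(400,311),interpolation=cv2.INTER_CUBIC),cv2.resize(b,(400,311),interpolation=cv2.INTER_CUBIC)]))
E
```

```text
time: 8.28
tcp_pos: [0.5996, 0.1092, 0.0526]
ee_rot: [0.76, 0.65, 0.002, 0.0]
contact_force: [1.0, 7.2, 4.5]
grip_width: 0.0557
time: 8.9
tcp_pos: [0.5957, 0.0851, 0.0526]
ee_rot: [0.76, 0.65, 0.002, 0.0]
contact_force: [0.2, 7.9, 5.5]
grip_width: 0.0556
t 8.9 tcp chute [-0.1137 -0.0391  0.0526] F [0.2 7.9 5.5] w 0.0556 tilt [ 0.004  0.003 -1.   ]
norm shift [-0.245 -0.004  0.001] roll 0.001
scene bar pinpoint 0.95 [0.5466 0.0576 0.076 ] [262. 198.]
scene rack_center pinpoint 0.91 [0.7797 0.2388 0.0217] [364. 288.]
scene rack_center pinpoint 0.88 [0.6225 0.0249 0.0866] [251. 222.]
scene rack_center pinpoint 0.81 [ 0.8315 -0.0114  0.0279] [244. 325.]
top rack_center pinpoint 0.84 [ 0.8334 -0.0165  0.0324] [332. 130.]
top rack_center pinpoint 0.8 [0.6257 0.0234 0.0866] [317. 207.]
top rack_center pinpoint 0.68 [0.7833 0.2341 0.0248] [233. 148.]
```

View pics/c7.png

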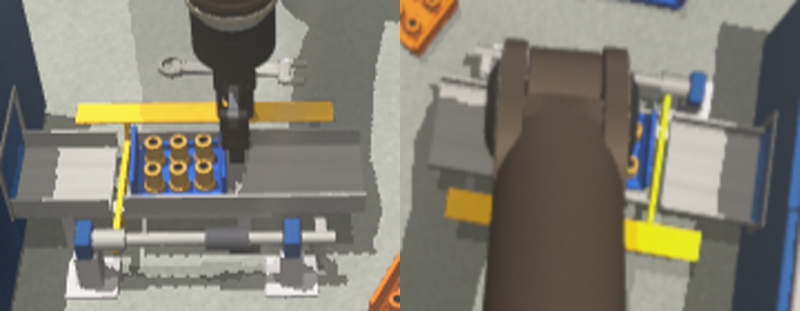

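The rack is now at about chute x = -0.058. Contact is TCP + 11 mm, as expected, and the bar is at its stop. I'll keep pushing.

```bash
python3 -m crank '[[[-0.012,0,0,0,0.3],[-0.024,0,0,0,0.3],[-0.036,0,0,0,0.3],[-0.048,0,0,0,0.3],[-0.06,0,0,0,0.3]]]'; python3 -m crank '[[[-0.012,0,0,0,0.3],[-0.024,0,0,0,0.3],[-0.036,0,0,0,0.3],[-0.048,0,0,0,0.3],[-0.06,0,0,0,0.3]]]'
python3 - <<'E'
from h import *
plan(0.009,-0.041,0.0517)
K,T,im=snap("scene","s8.png"); find("scene",T,K,"bar",k=1); find("scene",T,K,"rack_center"); 
E
```

```text
time: 9.78
tcp_pos: [0.591, 0.0554, 0.0526]
ee_rot: [0.76, 0.65, 0.002, 0.0]
contact_force: [0.4, 8.2, 5.4]
grip_width: 0.0553
time: 10.4
tcp_pos: [0.5871, 0.0265, 0.0531]
ee_rot: [0.76, 0.65, 0.003, 0.0]
contact_force: [-0.4, 8.4, 7.5]
grip_width: 0.0554
t 10.4 tcp chute [-0.0544 -0.0384  0.0531] F [-0.4  8.4  7.5] w 0.0554 tilt [ 0.005  0.004 -1.   ]
norm shift [-0.127 -0.005  0.002] roll 0.001
scene bar pinpoint 0.79 [0.5525 0.0552 0.0779] [261. 200.]
scene rack_center pinpoint 0.98 [ 0.6145 -0.0362  0.0871] [222. 223.]
scene rack_center pinpoint 0.95 [ 0.8307 -0.0147  0.0285] [243. 325.]
scene rack_center pinpoint 0.79 [0.7794 0.2358 0.0222] [362. 288.]
```

```bash
python3 -m crank '[[[-0.012,0,0,0,0.3],[-0.024,0,0,0,0.3],[-0.036,0,0,0,0.3],[-0.048,0,0,0,0.3],[-0.06,0,0,0,0.3]]]'; python3 -m crank '[[[-0.012,0,0,0,0.3],[-0.024,0,0,0,0.3],[-0.036,0,0,0,0.3],[-0.048,0,0,0,0.3],[-0.058,0,0,0,0.3]]]'
python3 - <<'E'
from h import *
plan(0.009,-0.041,0.0517)
K,T,im=snap("scene","s9.png"); find("scene",T,K,"bar",k=1); find("scene",T,K,"rack_center",k=4)
K,T,im=snap("top"); find("top",T,K,"rack_center",k=4)
E
```

```text
time: 11.18
tcp_pos: [0.5816, -0.0041, 0.0526]
ee_rot: [0.76, 0.65, 0.002, 0.0]
contact_force: [0.0, 7.3, 5.6]
grip_width: 0.0555
time: 11.8
tcp_pos: [0.5768, -0.033, 0.0524]
ee_rot: [0.76, 0.65, 0.002, 0.0]
contact_force: [0.1, 7.4, 5.8]
grip_width: 0.0559
t 11.8 tcp chute [ 0.0059 -0.0393  0.0524] F [0.1 7.4 5.8] w 0.0559 tilt [ 0.003  0.002 -1.   ]
norm shift [-0.006 -0.003  0.001] roll 0.0
scene bar pinpoint 0.78 [0.5476 0.0583 0.0785] [262. 198.]
scene rack_center pinpoint 0.9 [0.7806 0.2371 0.0187] [363. 289.]
scene rack_center pinpoint 0.6 [ 0.8311 -0.0119  0.031 ] [244. 324.]
top rack_center pinpoint 0.81 [ 0.8325 -0.0141  0.0304] [331. 130.]
top rack_center pinpoint 0.72 [0.7838 0.2345 0.0215] [233. 148.]
top rack_center pinpoint 0.5 [0.4219 0.1009 0.0032] [283. 292.]
```

```bash
python3 -m crank '[[[-0.006,0,0,0,0.3],[-0.006,0,0,0,0.3],[0.02,0,0,0,0.3],[0.02,0,0,0,0.3]]]'; python3 -m crank '[[[0,0,-0.02,0,0.3],[0,0,-0.05,0,0.3],[0,0,-0.09,0,0.3],[0,0,-0.15,0,0.3],[0,0,-0.24,0,0.3]]]';python3 -m crank '[[[0.1,0,-0.1,0,0.3],[0.2,0,-0.2,0,0.3],[0.2,0,-0.2,0,0.3],[0.2,0,-0.2,0,0.3],[0.2,0,-0.2,0,0.3]]]'
python3 - <<'E'
from h import *
plan(0.009,-0.041,0.0517)
ims=[]
for n in("scene","wrist","top"):
    K,T,im=snap(n,n+"10.png"); ims.append(im)
    find(n,T,K,"bar",k=1); find(n,T,K,"rack_center",k=4)
print(ch([0.6165,-.0333,0]))
cv2.imwrite("pics/c10.png",np.hstack([cv2.resize(ims[0][150:290,150:340],(400,295),interpolation=cv2.INTER_CUBIC),cv2.resize(ims[1],(400,300))[:295]]))
E
```

```text
time: 12.55
tcp_pos: [0.578, -0.0253, 0.0522]
ee_rot: [0.761, 0.649, 0.001, 0.001]
contact_force: [-0.6, 2.0, 4.0]
grip_width: 0.0554
time: 13.18
tcp_pos: [0.5754, -0.0256, 0.1722]
ee_rot: [0.761, 0.649, -0.001, -0.001]
contact_force: [1.4, 0.5, 0.6]
grip_width: 0.0556
time: 13.8
tcp_pos: [0.5915, 0.0715, 0.2703]
ee_rot: [0.761, 0.648, -0.001, -0.0]
contact_force: [-0.1, -0.4, 0.5]
grip_width: 0.0559
t 13.8 tcp chute [-0.0996 -0.041   0.2703] F [-0.1 -0.4  0.5] w 0.0559 tilt [-0.002 -0.001 -1.   ]
norm shift [-0.216  0.002  0.438] roll -0.002
scene bar pinpoint 0.76 [0.5615 0.0583 0.1266] [262. 187.]
scene rack_center pinpoint 0.91 [0.7784 0.2367 0.0201] [362. 288.]
scene rack_center pinpoint 0.89 [ 0.6046 -0.0992  0.0857] [192. 223.]
scene rack_center pinpoint 0.68 [ 0.8323 -0.0143  0.0314] [243. 325.]
wrist bar pinpoint 0.63 [0.5671 0.0538 0.1311] [264. 212.]
wrist rack_center pinpoint 0.79 [ 0.6112 -0.1002  0.0835] [324. 313.]
wrist rack_center pinpoint 0.73 [ 0.8349 -0.014   0.0293] [487. 206.]
top rack_center pinpoint 0.97 [0.7813 0.2353 0.0227] [233. 149.]
top rack_center pinpoint 0.94 [ 0.6089 -0.0962  0.0888] [368. 214.]
top rack_center pinpoint 0.64 [ 0.5965 -0.1598  0.0671] [392. 221.]
top rack_center pinpoint 0.63 [ 0.8326 -0.0143  0.0294] [331. 130.]
[0. 0. 0.]
```

View pics/c10.png

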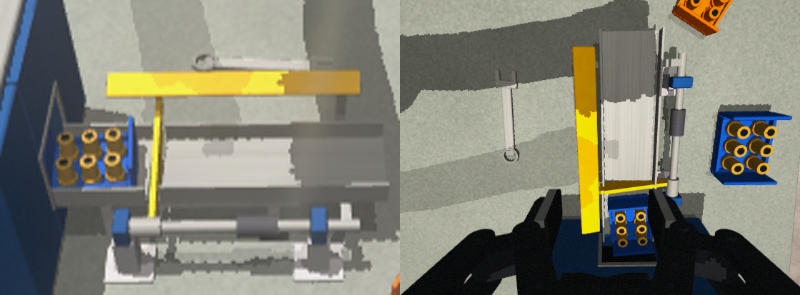

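The rack is at chute x ≈ 0.066, y ≈ 0.002, with its rear end about 21 mm past the gate. The gate is up behind it with the bar back at z ≈ 0.128, and the arm is clear.

```bash
python3 -c "
from cell import r
print(r.sign_off())"
```

```text
the job is handed in; nothing more can be done
None
```

The small blue rack is in the bay at the washer's mouth and the gate is up behind it. I handed the job in at about 14 s of the 48 s; no verdict was reported.

**What I did:** One fingertip pressed the bar to about its stop (bar top at z ≈ 0.078, roughly 5–6 N). The other fingertip pushed the rack along the chute with about 8 N. I backed the finger off the rack with the bar still down, then lifted clear so the gate could spring up.

**Last checks:**
- **Rack:** it stands at chute x ≈ 0.066, y ≈ 0.002, z ≈ 0.086, with its rear end about 21 mm past the gate. All three cameras agreed to within about 7 mm.
- **Gate:** the bar is back at z ≈ 0.127–0.131, its closed height of 0.128, and the last picture shows the blade up behind the rack.
- **Robot:** force on the tool is near zero, so it's touching nothing.
- **Other things on the bench:** the wrench looks untouched in the last picture. I didn't measure the bottle, tub and tin again, but the arm only passed well above them.

**What disagreed:**
- **Fingertips:** at this opening they sat about 30 mm behind the TCP, more than the 13 mm I expected. I found the bar by force instead.
- **Bar position:** in the wrist pictures the bar appeared about 4 mm further out than the description gives, so I moved the fingers 6 mm outward to allow for that and its outward swing.

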